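# Raise the micro-mill head two true turns and clamp it

### The arm

A 6-joint arm with a two-finger parallel gripper is mounted at the origin on the work surface. World frame = base frame: x ahead of the robot, y to its left, z up, the work surface at z = 0. Lengths are in m, angles in rad, forces in N, time in s.
With the tool pointing down it reaches from about 0.275 to 0.725 m from the base axis. Payload 15.9 kg.
Tool frame: the origin (TCP) lies at the very end of the fingers, on their centre line; the grasp point (between the pads) lies 19 mm behind it (grasp_offset is the distance from the TCP to the grasp point, in m); z points along the fingers, y is the line along which they close (so a half turn about z gives the same grasp; the last joint's range is limited). The gripper opens to 85 mm and grips with 20 to 120 N. Pads are 22 mm wide; open, the fingers measure 114 mm over their backs; the gripper's body (76 mm by 85 mm) begins 54 mm behind the grasp point. The pads swing forward as they close: fully open they stand 13 mm farther back than shut.
Start: joints at [-1.174, 0.213, -0.034, 1.323, 0, 1.571], TCP at [0.193, -0.461, 0.231] pointing down, gripper open.
Joint ranges: [-2.98, 2.98], [-0.74, 1.72], [-1.14, 1.35], [-2.1, 2.04], [-1.57, 1.44], [-3.14, 3.14]. Speed limits (rad/s): [1.89, 1.89, 2.39, 2.57, 3.14, 3.14].

### API

Orientations are given as a unit quaternion [w, x, y, z].
In Python, from station import observe, get_image, hand_in, grasp_offset gives the robot as it stands.
- The arm moves only by the tool drive_tool, never from a script. Its argument "rows" is a list of rows, each an object of numbers: "dx", "dy", "dz": the shift along the world's x, y, z in mm; "twist": the turn about the world's z in rad. A call has 1 to 12 rows; each row shifts and turns the commanded pose from where the row before left it; what a row does not reach is not made up. A row lasts 1/8 s, in which the tool goes at most 62.5 mm and 10.7 degrees, less where a joint would pass 70% of its speed; a pose out of reach is approached as far as the arm can. A call is refused whole if a number of a shift passes 62.5 or a number of a turn 0.188, either way. A call with a gripper value outside its range is refused whole. "grip" is the opening, from -1 (shut) to 1 (fully open), so that 0 is half open, set as the call begins (left out, the last holds). The fingers move at their own pace and stop on an object; "force" is the grip in N (left out, the last holds). Time passes only in rows, so rows that do not move let the fingers close. It gives the time, the measured TCP pose, the force, the opening and the grip force at its end, in the units of the state.
- observe(): the state, without advancing time (a new reading comes with each control period).
- get_image(name): name is "scene" or "side" or "wrist"; returns a dict with "img" (384x512x3 uint8, red, green, blue), "camera_matrix" (3x3 intrinsics, pixels), "world_to_cam" (4x4, takes a point from world to camera coordinates); the wrist camera has in their place "hand_eye" (4x4, takes a point from camera to tool coordinates, whose origin is the TCP and whose axes are the flange's). Camera axes: x right, y up, looking along -z (the intrinsics and any distortion apply to the point x, -y, -z); pixel columns grow to the right and rows downward; lengths in m; the calibration is good to about 2 mm. A picture is of the moment at which its call begins: read the wrist's pose just before it. There is no depth.
- hand_in(): hands the job in; it is judged then, once.
The state is a dict: "time": time; "q": joint angles; "dq": joint speeds; "joint_efforts": joint torques, N m; "tool_pos": TCP position; "tool_rot": TCP orientation; "force": force on the tool from outside, world axes, zero at the start; "wrist_torque": the same for the moment, N m; "opening": opening from 0.0 (shut) to 1.0 (fully open); "finger_force": force on a finger pad.
Only numpy, scipy, OpenCV 4.12 (cv2) and the standard library are available. Lean on these libraries where they do the work, as an engineer would, in place of code of your own. Each camera call takes 0.05 s, during which the arm holds its last target. There are 200 camera calls.

### The job

The cutter of the little mill is just touching its board: raise the head by 1 mm, that is two full turns of the top handwheel anticlockwise, counted only from where the worn feed's slack is taken up and the wheel goes heavy, to within one dial division (a twentieth of a turn) and never lowering the head. Then press the red clamp lever down to its stop, firmly but gently, and let go; do not wrench the wheel, and leave the brush and the boards beside the mill where they lie.

Things in the scene. Friction and masses are not known exactly. Their poses are not given: they have to be found in the camera images.
- mill: Bench micro-mill, fixed to the bench: dark green cast base 225 x 130 mm, square green column, grey carriage with a black spindle motor in front of it. Origin on the bench straight below the handwheel's axis; z up; -x is the mill's front (motor, work table), its -y side carries the clamp lever. Motor top 258 mm and column top 265 mm above the bench.
- mill_wheel: Silver handwheel on top of the column, diameter 92 mm, lying flat, axis vertical. Origin on the axis, 265 mm above the bench; z up; its x axis points to the spinner handle. Rim top 29 mm, hub top 34 mm above the origin. Turns without end and stays where left; anticlockwise seen from above raises the head 0.5 mm per driving turn. Silver dial collar below: 20 divisions of 0.025 mm.
- crank_grip (a point): Centre of the black spinner handle standing on the handwheel: diameter 18 mm, 44 mm tall, 36 mm from the wheel's axis, 316 mm above the bench. It spins freely on its pin, so it can be held without turning the hand. In the feed's slack (0.05 to 0.42 turn ahead, unknown) it runs free; once the screw drives, the load along its circle jumps by 6 to 9 N and the head moves with it.
- head_top (a point): Middle of the flat top of the mill's grey carriage, which carries motor and cutter and goes straight up and down. 228.0 mm above the bench at the start, when the cutter just touches its board; it is to end at 229.0 mm. Its reading (1.5 mm rough) is far too coarse to set the height by.
- clamp_lever (a joint): Clamp lever of the carriage, rad: 0 to 0.15 at the start (open: the lever stands up and out at 50 to 41 degrees above level, pointing to the mill's -y side), 1.05 = clamped against its stop (10 degrees below level). Grows as the ball is pressed down and swings outwards; it needs about 4 N at the ball and stays where it is left.
- clamp_ball (a point): Centre of the red ball, diameter 24 mm, at the end of the clamp lever, 80 mm from the lever's pivot; the lever swings in the mill's y-z plane.
- clamp_pivot (a point): Point on the lever's pivot axis (the axis runs along the mill's x) in the plane in which the ball swings, 205 mm above the bench.
- chip_brush: Wooden-handled brush 190 mm long lying left of the mill. Bystander; origin below its middle.
- blank_stack: Stack of copper-clad boards 70 x 95 x 8 mm lying right of the mill. Bystander; origin below its middle.

How it is judged:
On the way, in this order (a step that is already met when the one before it is completed fails the run):
1. the head is raised 1 mm, within 0.025 mm, with the clamp still open (height (world z) of head_top between 0.228975 and 0.229025 m and value of joint clamp_lever below 0.4 rad), for 0.3 s.
2. the clamp lever is pressed down to its stop, the head still at 1 mm (height (world z) of head_top between 0.228975 and 0.229025 m and value of joint clamp_lever above 0.95 rad), for 0.2 s.
At the end, for the whole second after the job is handed in: The head stands 1 mm (0.975 to 1.025 mm, two turns within a twentieth of a turn) above its start and the clamp lever is down at its stop (above 0.95 rad of 1.05) (all of step 2); the robot touches nothing.
It fails at once if the head is lowered onto the board (more than 0.05 mm below its start) (height (world z) of head_top below 0.22795 m).
It fails at once if the clamp is closed before the head is raised (value of joint clamp_lever above 0.6 rad and height (world z) of head_top below 0.2289 m).
It fails at once if the handwheel or its handle is wrenched (over 130 N in all, both finger pads counted) (contact force between anything else and mill_wheel above 130 N).
It fails at once if the clamp lever or another part of the mill is forced (over 40 N) (contact force between anything else and mill above 40 N).
It fails at once if the brush or the stack of boards is pushed away (more than 20 mm) (distance of any of chip_brush, blank_stack from where it was at the start of the episode above 0.02 m).
It also fails if it takes over 72 s, if anything falls off the work surface, if the arm or the gripper's body presses on something with over 40 N, if the wrist force passes 120 N, or if a joint passes its speed limit or range.

## Working session

There is one attempt and no reset: what is moved stays moved. The work goes in short steps, Python scripts to look and compute and a tool call to move; the robot and the scene stay as the last step left them, time stands still between calls to the robot, and variables do not carry over. Pictures are saved under pics/ and viewed, at most 10 in all, crops included, and the job is handed in when it is done.

Besides the shell and the picture viewer there is one more tool, called by a JSON object that holds its "fn" and its "kwargs", one argument or row to a line. drive_tool: Moves the arm, as the interface text tells. Its arguments: {"type":"object","properties":{"rows":{"type":"array"},"grip":{"type":"number"},"force":{"type":"number"}},"required":["rows"]}

```bash
ls; mkdir -p pics; python3 - <<'E'
from station import *
import cv2
s=observe();print(s, grasp_offset)
for n in("scene","side"):
    d=get_image(n);cv2.imwrite(f"pics/{n}0.png",d["img"][:,:,::-1]);print(d["camera_matrix"],d["world_to_cam"],[k for k in d])
E
```

```text
pics
{'time': 0.0, 'q': array([-1.17401672e+00,  2.13369299e-01, -3.50720257e-02,  1.32348878e+00,
       -2.47018479e-05,  1.57083562e+00]), 'dq': array([-0.00022198,  0.00012646, -0.00012572,  0.00192004, -0.00122255,
        0.0004816 ]), 'joint_efforts': array([ 4.07338623e-03, -6.86162710e+01,  4.87119842e+01,  1.74341805e-02,
        5.07709808e-05,  4.68311623e-05]), 'tool_pos': array([ 0.19308537, -0.46084191,  0.23080446]), 'tool_rot': array([-5.53332195e-04,  9.80388917e-01,  1.97071688e-01, -1.23848096e-04]), 'force': array([-0.29113102,  1.06094665, -0.13157528]), 'wrist_torque': array([ 0.01991965,  0.02308281, -0.03611022]), 'finger_force': 0.0, 'opening': 0.9975402491430482} 0.0187
[[393.24534136   0.         258.12641242]
 [  0.         393.24534136 192.40951392]
 [  0.           0.           1.        ]] [[-0.45023451  0.89283387  0.0116864   0.18715125]
 [-0.71924466 -0.37039132  0.58779026  0.27734584]
 [ 0.52912759  0.25623808  0.80892894 -1.39723681]
 [ 0.          0.          0.          1.        ]] ['img', 'camera_matrix', 'world_to_cam']
[[456.42897864   0.         255.81533978]
 [  0.         456.42897864 204.47727371]
 [  0.           0.           1.        ]] [[-0.90262471 -0.43012695 -0.01610733  0.50329051]
 [ 0.2510502  -0.55649013  0.79201801 -0.2787807 ]
 [-0.34963186  0.71085128  0.61028519 -1.11694192]
 [ 0.          0.          0.          1.        ]] ['img', 'camera_matrix', 'world_to_cam']
```

View pics/scene0.png

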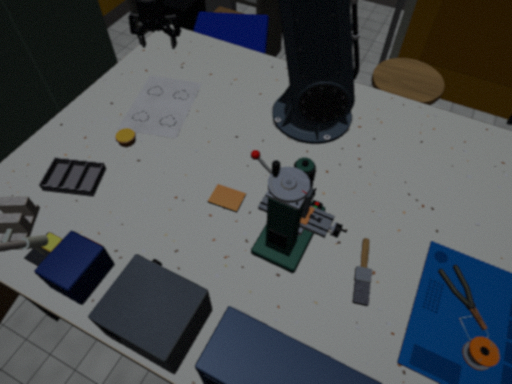

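View pics/side0.png

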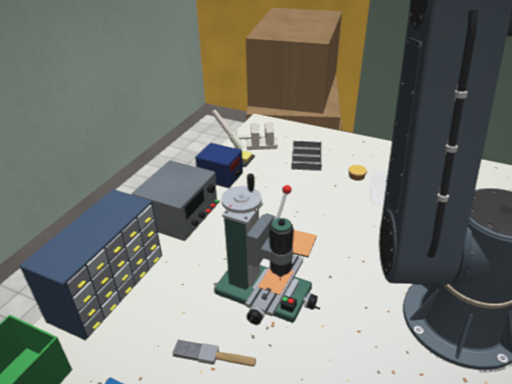

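The scene view shows the wheel at about (290,182), its black handle at (276,168) and the red ball at (255,155). In the side view they are at (241,199), (251,182) and (287,189).

```bash
cat > h.py <<'E'
import numpy as np, cv2
from station import *
def ray(d,u,v,pose=None):
    k=np.linalg.inv(d["camera_matrix"])@[u,v,1]; c=np.array([k[0],-k[1],-k[2]])
    if "world_to_cam" in d: M=np.linalg.inv(d["world_to_cam"])
    else: M=pose@d["hand_eye"]
    r=M[:3,:3]@c; return M[:3,3], r/np.linalg.norm(r)
def plane(d,u,v,z,pose=None):
    o,r=ray(d,u,v,pose); return o+r*(z-o[2])/r[2]
def tri(a,b):
    (o,r),(p,s)=a,b
    t=np.linalg.lstsq(np.c_[r,-s],p-o,rcond=None)[0]
    x,y=o+t[0]*r,p+t[1]*s; return (x+y)/2,np.linalg.norm(x-y)
def proj(d,P,pose=None):
    W=d["world_to_cam"] if "world_to_cam" in d else np.linalg.inv(pose@d["hand_eye"])
    c=W[:3,:3]@P+W[:3,3]; k=d["camera_matrix"]@[c[0],-c[1],-c[2]]; return k[:2]/k[2]
def red(img,box):
    x0,y0,x1,y1=box; i=img[y0:y1,x0:x1].astype(int)
    m=((i[...,0]>90)&(i[...,0]>2.2*i[...,1])&(i[...,0]>2*i[...,2])).astype(np.uint8)
    n,l,st,c=cv2.connectedComponentsWithStats(m)
    j=1+st[1:,4].argmax(); return c[j]+[x0,y0],st[j]
def pose():
    from scipy.spatial.transform import Rotation as R
    s=observe();M=np.eye(4);M[:3,:3]=R.from_quat(s["tool_rot"],scalar_first=True).as_matrix();M[:3,3]=s["tool_pos"];return M
E
python3 - <<'E'
from h import *
a=get_image("scene");b=get_image("side")
p,s1=red(a["img"],(235,135,275,170));q,s2=red(b["img"],(270,175,300,205));print(p,s1,q,s2)
print("ball",tri(ray(a,*p),ray(b,*q)))
for n,x,y in(("w",(290,182),(241,199)),("h",(276,168),(251,182))): print(n,tri(ray(a,*x),ray(b,*y)))
f=lambda i,x,y:cv2.resize(i[y:y+75,x:x+100,::-1],None,fx=4,fy=6 if 0 else 4,interpolation=cv2.INTER_CUBIC)
cv2.imwrite("pics/c1.png",np.clip(np.hstack([f(a["img"],240,140),f(b["img"],200,160)]).astype(float)*1.5,0,255))
E
```

```text
[254.82758621 152.89655172] [17 16  7  5 29] [286.55813953 188.88372093] [13 11  8  7 43]
ball (array([0.46366383, 0.01226927, 0.26220896]), np.float64(0.0014489137090959176))
w (array([0.52713395, 0.12971094, 0.29218616]), np.float64(0.0012244814307006806))
h (array([0.52141211, 0.09161218, 0.31480764]), np.float64(0.002366054089144272))[ WARN:0@1.287] global loadsave.cpp:1063 imwrite_ Unsupported depth image for selected encoder is fallbacked to CV_8U.
```

View pics/c1.png

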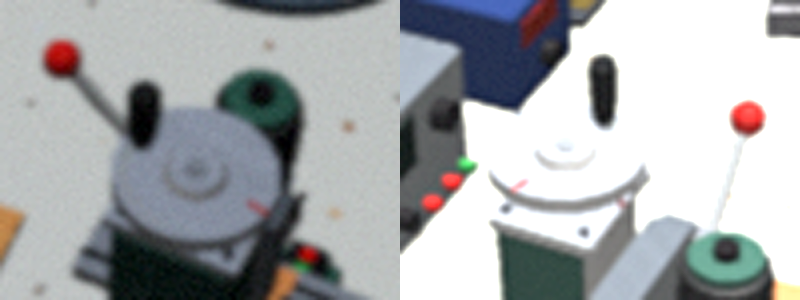

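```bash
python3 - <<'E'
from h import *
a=get_image("scene");b=get_image("side")
S={"ball":((255.5,154.5),(287,189.5)),"hub.299":((289.2,182.5),(241.5,196.7)),"handle.316":((276.1,168.2),(250.6,182.5)),"motorknob":((305.3,163.3),(281.5,222))}
for n,(x,y) in S.items(): print(n,tri(ray(a,*x),ray(b,*y)))
print(plane(a,289.2,182.5,.299),plane(b,241.5,196.7,.299))
# wheel ellipse centre from rim bbox
print(plane(a,276.1,168.2,.316),plane(b,250.6,182.5,.316))
E
```

```text
ball (array([0.46342169, 0.01318289, 0.25933162]), np.float64(0.0023000697746375577))
hub.299 (array([0.52887216, 0.12736132, 0.2945335 ]), np.float64(0.0034496218680869673))
handle.316 (array([0.52175171, 0.09225239, 0.31415077]), np.float64(0.0013910980146619831))
motorknob (array([0.42976036, 0.12807972, 0.25472676]), np.float64(0.003512443339152772))
[0.53364758 0.12989425 0.299     ] [0.5257623  0.13036985 0.299     ]
[0.52380144 0.09341713 0.316     ] [0.52048196 0.09364327 0.316     ]
```

{"fn": "drive_tool", "kwargs": {
  "rows": [
    {"dz": 30},
    {"dx": 15,"dy": 25,"dz": 40,"twist": 0.06},
    {"dx": 15,"dy": 25,"dz": 40,"twist": 0.06},
    {"dx": 15,"dy": 25,"dz": 40,"twist": 0.06},
    {"dx": 15,"dy": 25,"dz": 40,"twist": 0.06},
    {"dx": 15,"dy": 25,"twist": 0.06},
    {"dx": 15,"dy": 25,"twist": 0.06},
    {"dx": 15,"dy": 25,"twist": 0.06},
    {"dx": 15,"dy": 25,"twist": 0.06},
    {"dx": 15,"dy": 25,"twist": 0.06},
    {"dx": 15,"dy": 25,"twist": 0.06},
    {"dx": 15,"dy": 25,"twist": 0.06}
  ],
  "grip": 1,
  "force": 30
}}

```text
schema error: expected keys dx, dy, dz, twist
```

{"fn": "drive_tool", "kwargs": {
  "rows": [
    {"dx": 15,"dy": 25,"twist": 0.06},
    {"dx": 15,"dy": 25,"twist": 0.06},
    {"dx": 15,"dy": 25,"twist": 0.06},
    {"dx": 15,"dy": 25,"twist": 0.06},
    {"dx": 15,"dy": 25,"twist": 0.06},
    {"dx": 15,"dy": 25,"twist": 0.06},
    {"dx": 15,"dy": 25,"twist": 0.06},
    {"dx": 15,"dy": 25,"twist": 0.06},
    {"dx": 15,"dy": 25,"twist": 0.04},
    {"dx": 15,"dy": 25},
    {"dx": 15,"dy": 25},
    {}
  ]
}}

```text
schema error: expected keys dx, dy, dz, twist
```

{"fn": "drive_tool", "kwargs": {
  "rows": [
    {"dx": 0,"dy": 0,"dz": 30,"twist": 0},
    {"dx": 15,"dy": 25,"dz": 40,"twist": 0.06},
    {"dx": 15,"dy": 25,"dz": 40,"twist": 0.06},
    {"dx": 15,"dy": 25,"dz": 40,"twist": 0.06},
    {"dx": 15,"dy": 25,"dz": 40,"twist": 0.06},
    {"dx": 15,"dy": 25,"dz": 0,"twist": 0.06},
    {"dx": 15,"dy": 25,"dz": 0,"twist": 0.06},
    {"dx": 15,"dy": 25,"dz": 0,"twist": 0.06},
    {"dx": 15,"dy": 25,"dz": 0,"twist": 0.06},
    {"dx": 15,"dy": 25,"dz": 0,"twist": 0.06},
    {"dx": 15,"dy": 25,"dz": 0,"twist": 0.06},
    {"dx": 15,"dy": 25,"dz": 0,"twist": 0.06}
  ],
  "grip": 1,
  "force": 30
}}

```text
time: 1.8
tool_pos: [0.3586, -0.1853, 0.4213]
tool_rot: [0.0, 0.863, 0.505, 0.0]
force: [0.5, -0.4, -1.1]
opening: 1.0
finger_force: 0.0
```

{"fn": "drive_tool", "kwargs": {
  "rows": [
    {"dx": 15,"dy": 25,"dz": 0,"twist": 0.06},
    {"dx": 15,"dy": 25,"dz": 0,"twist": 0.06},
    {"dx": 15,"dy": 25,"dz": 0,"twist": 0.06},
    {"dx": 15,"dy": 25,"dz": 0,"twist": 0.06},
    {"dx": 15,"dy": 25,"dz": 0,"twist": 0.06},
    {"dx": 15,"dy": 25,"dz": 0,"twist": 0.06},
    {"dx": 15,"dy": 25,"dz": 0,"twist": 0.06},
    {"dx": 15,"dy": 25,"dz": 0,"twist": 0.06},
    {"dx": 15,"dy": 25,"dz": 0,"twist": 0.04},
    {"dx": 15,"dy": 25,"dz": 0,"twist": 0},
    {"dx": 10,"dy": 15,"dz": 0,"twist": 0},
    {"dx": 0,"dy": 0,"dz": 0,"twist": 0}
  ]
}}

```text
time: 3.3
tool_pos: [0.5186, 0.0797, 0.4206]
tool_rot: [-0.0, 0.705, 0.71, -0.0]
force: [0.1, 0.6, -0.0]
opening: 0.995
finger_force: 0.0
```

```bash
python3 - <<'E'
from h import *
P=pose();d=get_image("wrist");cv2.imwrite("pics/w1.png",d["img"][:,:,::-1]);print(P.round(4),d["hand_eye"],d["camera_matrix"],d.keys())
for p in([.5295,.129,.299],[.522,.093,.338],[.463,.013,.26]):print(proj(d,np.array(p),P))
E
```

```text
[[-7.300e-03  1.000e+00 -1.000e-03  5.186e-01]
 [ 1.000e+00  7.300e-03 -1.000e-04  7.970e-02]
 [-1.000e-04 -1.000e-03 -1.000e+00  4.206e-01]
 [ 0.000e+00  0.000e+00  0.000e+00  1.000e+00]] [[ 1.12370016e-03  9.65616086e-01  2.59969827e-01  6.64060281e-02]
 [ 9.99999368e-01 -1.07521570e-03 -3.28706870e-04  1.74918886e-04]
 [-3.78810010e-05  2.59970032e-01 -9.65616684e-01 -1.41346793e-01]
 [ 0.00000000e+00  0.00000000e+00  0.00000000e+00  1.00000000e+00]] [[321.94433302   0.         259.62227446]
 [  0.         321.94433302 188.54546161]
 [  0.           0.           1.        ]] dict_keys(['img', 'camera_matrix', 'hand_eye'])
[273.49698938 124.00334975]
[264.2320035 178.8017399]
[204.04007301 237.41109361]
```

View pics/w1.png

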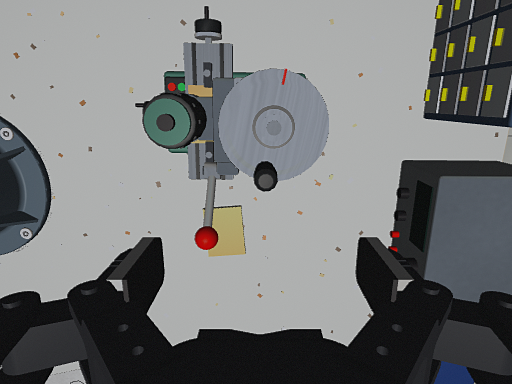

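Wrist view: wheel rim centre is near (273,125), handle top near (265,183), ball at (206,238). Image up is +y and right is +x. The lever runs nearly along y, so the mill's yaw is close to 0.

```bash
python3 - <<'E'
from h import *
P=pose();d=get_image("wrist");i=d["img"]
p,st=red(i,(190,220,225,255));print("ball",p,st,plane(d,*p,.26,P))
g=cv2.GaussianBlur(cv2.cvtColor(i,cv2.COLOR_RGB2GRAY),(5,5),1)
c=cv2.HoughCircles(g[40:210,180:360],cv2.HOUGH_GRADIENT,1,200,param1=80,param2=15,minRadius=48,maxRadius=62);print(c)
if c is not None:
    x,y,r=c[0,0]; x+=180;y+=40;print("wheel",plane(d,x,y,.294,P),r, r/322*(P[2,3]+.1413-.294))
h=cv2.HoughCircles(g[95:160,240:310],cv2.HOUGH_GRADIENT,1,200,param1=80,param2=10,minRadius=16,maxRadius=24)
if h is not None: print("hub",h,plane(d,h[0,0,0]+240,h[0,0,1]+95,.299,P))
m=(g[155:200,245:290]<75).astype(np.uint8);n,l,s,cc=cv2.connectedComponentsWithStats(m);j=1+s[1:,4].argmax();print("handle",s[j],cc[j]+[245,155],plane(d,*(cc[j]+[245,155]),.318,P))
b=s[j];print("top centre",plane(d,245+b[0]+b[2]/2-.5,155+b[1]+b[3]-1-b[2]/2,.338,P))
E
```

```text
ball [205.91111111 238.16944444] [  5   8  23  21 360] [0.46449289 0.01140267 0.26      ]
[[[92.5 83.5 56.9]]]
wheel [0.52863277 0.12837456 0.294     ] 56.9 0.0474062442661577
hub [[[33.5 31.5 18. ]]] [0.52928507 0.12632663 0.299     ]
handle [  9   6  24  29 438] [265.56164384 173.92009132] [0.5230076  0.09141343 0.318     ]
top centre [0.52259039 0.09358403 0.338     ]
```

{"fn": "drive_tool", "kwargs": {
  "rows": [
    {"dx": 4,"dy": 13,"dz": 0,"twist": 0},
    {"dx": 0,"dy": 0,"dz": -30,"twist": 0},
    {"dx": 0,"dy": 0,"dz": -30,"twist": 0},
    {"dx": 0,"dy": 0,"dz": -30,"twist": 0},
    {"dx": 0,"dy": 0,"dz": -15,"twist": 0},
    {"dx": 0,"dy": 0,"dz": -11,"twist": 0},
    {"dx": 0,"dy": 0,"dz": 0,"twist": 0}
  ]
}}

```text
time: 4.28
tool_pos: [0.522, 0.0919, 0.3051]
tool_rot: [-0.0, 0.705, 0.709, -0.0]
force: [0.4, 0.9, 0.5]
opening: 0.998
finger_force: 0.0
```

{"fn": "drive_tool", "kwargs": {
  "rows": [
    {"dx": 0,"dy": 0,"dz": 0,"twist": 0},
    {"dx": 0,"dy": 0,"dz": 0,"twist": 0},
    {"dx": 0,"dy": 0,"dz": 0,"twist": 0},
    {"dx": 0,"dy": 0,"dz": 0,"twist": 0},
    {"dx": 0,"dy": 0,"dz": 0,"twist": 0},
    {"dx": 0,"dy": 0,"dz": 0,"twist": 0},
    {"dx": 0,"dy": 0,"dz": 0,"twist": 0},
    {"dx": 0,"dy": 0,"dz": 0,"twist": 0}
  ],
  "grip": -1,
  "force": 30
}}

```text
time: 5.28
tool_pos: [0.5223, 0.0919, 0.3055]
tool_rot: [0.0, 0.705, 0.709, 0.0]
force: [0.6, -0.8, 5.1]
opening: 0.2
finger_force: 30.5
```

```bash
cat > tab.py <<'E'
import numpy as np,sys
a,b,s=map(float,sys.argv[1:4]);t=np.radians(np.arange(a,b+.01,s));p=np.c_[36*np.cos(t),36*np.sin(t)]
for x,y in zip(np.degrees(t[1:]),np.diff(p,axis=0)):print(int(round(x)),y.round(1),end='; ')
E
python3 tab.py 259.5 414.5 5
```

```text
264 [ 3.1 -0.4]; 270 [ 3.1 -0.2]; 274 [3.1 0.1]; 280 [3.1 0.4]; 284 [3.1 0.7]; 290 [3.  0.9]; 294 [2.9 1.2]; 300 [2.8 1.4]; 304 [2.7 1.7]; 310 [2.5 1.9]; 315 [2.3 2.1]; 320 [2.1 2.3]; 324 [1.9 2.5]; 330 [1.7 2.6]; 334 [1.5 2.8]; 340 [1.2 2.9]; 344 [1. 3.]; 350 [0.7 3.1]; 354 [0.4 3.1]; 360 [0.2 3.1]; 364 [-0.1  3.1]; 370 [-0.4  3.1]; 374 [-0.7  3.1]; 380 [-0.9  3. ]; 384 [-1.2  2.9]; 390 [-1.4  2.8]; 394 [-1.7  2.7]; 400 [-1.9  2.5]; 405 [-2.1  2.3]; 410 [-2.3  2.1]; 414 [-2.5  1.9];
```

{"fn": "drive_tool", "kwargs": {
  "rows": [
    {"dx": 3.1,"dy": -0.4,"dz": 0,"twist": 0},
    {"dx": 3.1,"dy": -0.2,"dz": 0,"twist": 0},
    {"dx": 0,"dy": 0,"dz": 0,"twist": 0}
  ]
}}

```text
time: 5.65
tool_pos: [0.5289, 0.0911, 0.3054]
tool_rot: [0.0, 0.705, 0.709, 0.0]
force: [-0.0, -1.0, 6.3]
opening: 0.198
finger_force: 30.7
```

{"fn": "drive_tool", "kwargs": {
  "rows": [
    {"dx": 3.1,"dy": 0.1,"dz": 0,"twist": 0},
    {"dx": 0,"dy": 0,"dz": 0,"twist": 0}
  ]
}}

```text
time: 5.9
tool_pos: [0.532, 0.0912, 0.3055]
tool_rot: [0.0, 0.705, 0.709, 0.0]
force: [0.6, -1.5, 5.9]
opening: 0.198
finger_force: 30.8
```

{"fn": "drive_tool", "kwargs": {
  "rows": [
    {"dx": 3.1,"dy": 0.4,"dz": 0,"twist": 0},
    {"dx": 0,"dy": 0,"dz": 0,"twist": 0}
  ]
}}

```text
time: 6.15
tool_pos: [0.5351, 0.0916, 0.3055]
tool_rot: [0.0, 0.705, 0.709, 0.0]
force: [0.3, -1.2, 6.3]
opening: 0.199
finger_force: 30.8
```

{"fn": "drive_tool", "kwargs": {
  "rows": [
    {"dx": 3.1,"dy": 0.7,"dz": 0,"twist": 0},
    {"dx": 0,"dy": 0,"dz": 0,"twist": 0}
  ]
}}

```text
time: 6.4
tool_pos: [0.5382, 0.0923, 0.3055]
tool_rot: [0.0, 0.705, 0.709, 0.0]
force: [0.8, -1.6, 5.5]
opening: 0.2
finger_force: 30.8
```

{"fn": "drive_tool", "kwargs": {
  "rows": [
    {"dx": 3.0,"dy": 0.9,"dz": 0,"twist": 0},
    {"dx": 0,"dy": 0,"dz": 0,"twist": 0}
  ]
}}

```text
time: 6.65
tool_pos: [0.5413, 0.0932, 0.3055]
tool_rot: [0.0, 0.705, 0.709, 0.0]
force: [1.4, -2.1, 6.3]
opening: 0.201
finger_force: 30.8
```

{"fn": "drive_tool", "kwargs": {
  "rows": [
    {"dx": 2.9,"dy": 1.2,"dz": 0,"twist": 0},
    {"dx": 0,"dy": 0,"dz": 0,"twist": 0}
  ]
}}

```text
time: 6.9
tool_pos: [0.5442, 0.0943, 0.3055]
tool_rot: [0.0, 0.705, 0.709, 0.0]
force: [1.3, -1.7, 6.9]
opening: 0.198
finger_force: 30.8
```

{"fn": "drive_tool", "kwargs": {
  "rows": [
    {"dx": 2.8,"dy": 1.4,"dz": 0,"twist": 0},
    {"dx": 0,"dy": 0,"dz": 0,"twist": 0}
  ]
}}

```text
time: 7.15
tool_pos: [0.547, 0.0958, 0.3055]
tool_rot: [0.0, 0.705, 0.709, 0.0]
force: [0.9, -1.9, 6.9]
opening: 0.202
finger_force: 30.8
```

{"fn": "drive_tool", "kwargs": {
  "rows": [
    {"dx": 2.7,"dy": 1.7,"dz": 0,"twist": 0},
    {"dx": 0,"dy": 0,"dz": 0,"twist": 0}
  ]
}}

```text
time: 7.4
tool_pos: [0.5497, 0.0975, 0.3055]
tool_rot: [0.0, 0.705, 0.709, 0.0]
force: [2.3, -2.2, 5.5]
opening: 0.201
finger_force: 30.8
```

{"fn": "drive_tool", "kwargs": {
  "rows": [
    {"dx": 2.5,"dy": 1.9,"dz": 0,"twist": 0},
    {"dx": 0,"dy": 0,"dz": 0,"twist": 0}
  ]
}}

```text
time: 7.65
tool_pos: [0.5523, 0.0994, 0.3055]
tool_rot: [0.0, 0.705, 0.709, 0.0]
force: [1.4, -1.7, 6.3]
opening: 0.201
finger_force: 30.7
```

{"fn": "drive_tool", "kwargs": {
  "rows": [
    {"dx": 2.3,"dy": 2.1,"dz": 0,"twist": 0},
    {"dx": 0,"dy": 0,"dz": 0,"twist": 0}
  ]
}}

```text
time: 7.9
tool_pos: [0.5546, 0.1015, 0.3055]
tool_rot: [0.001, 0.705, 0.709, 0.0]
force: [2.1, -1.3, 6.2]
opening: 0.196
finger_force: 30.7
```

{"fn": "drive_tool", "kwargs": {
  "rows": [
    {"dx": 2.1,"dy": 2.3,"dz": 0,"twist": 0},
    {"dx": 0,"dy": 0,"dz": 0,"twist": 0}
  ]
}}

```text
time: 8.15
tool_pos: [0.5568, 0.1038, 0.3055]
tool_rot: [0.001, 0.705, 0.709, 0.0]
force: [2.3, -1.9, 5.8]
opening: 0.199
finger_force: 30.8
```

{"fn": "drive_tool", "kwargs": {
  "rows": [
    {"dx": 1.9,"dy": 2.5,"dz": 0,"twist": 0},
    {"dx": 0,"dy": 0,"dz": 0,"twist": 0}
  ]
}}

```text
time: 8.4
tool_pos: [0.5587, 0.1064, 0.3055]
tool_rot: [0.001, 0.705, 0.709, 0.0]
force: [3.5, -1.3, 5.9]
opening: 0.195
finger_force: 30.8
```

{"fn": "drive_tool", "kwargs": {
  "rows": [
    {"dx": 1.7,"dy": 2.6,"dz": 0,"twist": 0},
    {"dx": 0,"dy": 0,"dz": 0,"twist": 0}
  ]
}}

```text
time: 8.65
tool_pos: [0.5604, 0.109, 0.3056]
tool_rot: [0.001, 0.705, 0.709, 0.0]
force: [3.5, -0.9, 5.9]
opening: 0.195
finger_force: 30.7
```

{"fn": "drive_tool", "kwargs": {
  "rows": [
    {"dx": 1.5,"dy": 2.8,"dz": 0,"twist": 0},
    {"dx": 0,"dy": 0,"dz": 0,"twist": 0}
  ]
}}

```text
time: 8.9
tool_pos: [0.5619, 0.1118, 0.3055]
tool_rot: [0.001, 0.705, 0.709, 0.0]
force: [3.4, -1.4, 6.3]
opening: 0.199
finger_force: 30.7
```

{"fn": "drive_tool", "kwargs": {
  "rows": [
    {"dx": 1.2,"dy": 2.9,"dz": 0,"twist": 0},
    {"dx": 0,"dy": 0,"dz": 0,"twist": 0}
  ]
}}

```text
time: 9.15
tool_pos: [0.5631, 0.1148, 0.3055]
tool_rot: [0.001, 0.705, 0.709, 0.0]
force: [4.4, -1.8, 6.0]
opening: 0.201
finger_force: 30.7
```

{"fn": "drive_tool", "kwargs": {
  "rows": [
    {"dx": 1.0,"dy": 3.0,"dz": 0,"twist": 0},
    {"dx": 0,"dy": 0,"dz": 0,"twist": 0}
  ]
}}

```text
time: 9.4
tool_pos: [0.5641, 0.1178, 0.3055]
tool_rot: [0.001, 0.705, 0.709, 0.0]
force: [3.9, -0.2, 4.9]
opening: 0.198
finger_force: 30.7
```

{"fn": "drive_tool", "kwargs": {
  "rows": [
    {"dx": 0.7,"dy": 3.1,"dz": 0,"twist": 0},
    {"dx": 0,"dy": 0,"dz": 0,"twist": 0}
  ]
}}

```text
time: 9.65
tool_pos: [0.5648, 0.121, 0.3055]
tool_rot: [0.0, 0.705, 0.709, 0.001]
force: [4.2, 0.4, 5.6]
opening: 0.199
finger_force: 30.7
```

{"fn": "drive_tool", "kwargs": {
  "rows": [
    {"dx": 0.4,"dy": 3.1,"dz": 0,"twist": 0},
    {"dx": 0,"dy": 0,"dz": 0,"twist": 0}
  ]
}}

```text
time: 9.9
tool_pos: [0.5651, 0.1234, 0.3055]
tool_rot: [0.001, 0.705, 0.709, 0.0]
force: [3.2, -4.9, 7.1]
opening: 0.198
finger_force: 30.7
```

{"fn": "drive_tool", "kwargs": {
  "rows": [
    {"dx": 0.2,"dy": 3.1,"dz": 0,"twist": 0},
    {"dx": 0,"dy": 0,"dz": 0,"twist": 0}
  ]
}}

```text
time: 10.15
tool_pos: [0.5653, 0.1263, 0.3055]
tool_rot: [0.001, 0.705, 0.709, -0.0]
force: [3.4, -6.0, 5.8]
opening: 0.202
finger_force: 30.7
```

{"fn": "drive_tool", "kwargs": {
  "rows": [
    {"dx": -0.1,"dy": 3.1,"dz": 0,"twist": 0},
    {"dx": 0,"dy": 0,"dz": 0,"twist": 0}
  ]
}}

```text
time: 10.4
tool_pos: [0.5653, 0.1295, 0.3055]
tool_rot: [0.001, 0.705, 0.709, -0.0]
force: [4.4, -6.7, 6.2]
opening: 0.201
finger_force: 30.7
```

```bash
python3 tab.py 4.5 364.5 10
```

```text
15 [-1.   6.2]; 24 [-2.1  5.9]; 34 [-3.1  5.5]; 44 [-4.   4.8]; 54 [-4.8  4.1]; 64 [-5.4  3.2]; 74 [-5.9  2.2]; 84 [-6.2  1.1]; 94 [-6.3  0.1]; 104 [-6.2 -1. ]; 114 [-5.9 -2.1]; 124 [-5.5 -3.1]; 134 [-4.8 -4. ]; 144 [-4.1 -4.8]; 154 [-3.2 -5.4]; 164 [-2.2 -5.9]; 174 [-1.1 -6.2]; 184 [-0.1 -6.3]; 194 [ 1.  -6.2]; 204 [ 2.1 -5.9]; 215 [ 3.1 -5.5]; 224 [ 4.  -4.8]; 235 [ 4.8 -4.1]; 244 [ 5.4 -3.2]; 254 [ 5.9 -2.2]; 264 [ 6.2 -1.1]; 274 [ 6.3 -0.1]; 284 [6.2 1. ]; 294 [5.9 2.1]; 304 [5.5 3.1]; 315 [4.8 4. ]; 324 [4.1 4.8]; 334 [3.2 5.4]; 344 [2.2 5.9]; 354 [1.1 6.2]; 364 [0.1 6.3];
```

{"fn": "drive_tool", "kwargs": {
  "rows": [
    {"dx": -1.0,"dy": 6.2,"dz": 0,"twist": 0},
    {"dx": -2.1,"dy": 5.9,"dz": 0,"twist": 0},
    {"dx": -3.1,"dy": 5.5,"dz": 0,"twist": 0},
    {"dx": -4.0,"dy": 4.8,"dz": 0,"twist": 0},
    {"dx": -4.8,"dy": 4.1,"dz": 0,"twist": 0},
    {"dx": -5.4,"dy": 3.2,"dz": 0,"twist": 0}
  ]
}}

```text
time: 11.15
tool_pos: [0.5453, 0.1597, 0.3055]
tool_rot: [0.001, 0.705, 0.709, 0.001]
force: [7.9, -3.5, 3.6]
opening: 0.202
finger_force: 30.5
```

{"fn": "drive_tool", "kwargs": {
  "rows": [
    {"dx": -5.9,"dy": 2.2,"dz": 0,"twist": 0},
    {"dx": -6.2,"dy": 1.1,"dz": 0,"twist": 0},
    {"dx": -6.3,"dy": 0.1,"dz": 0,"twist": 0}
  ]
}}

```text
time: 11.52
tool_pos: [0.5268, 0.1633, 0.3055]
tool_rot: [0.001, 0.705, 0.709, 0.001]
force: [8.2, -1.8, 2.2]
opening: 0.202
finger_force: 30.5
```

{"fn": "drive_tool", "kwargs": {
  "rows": [
    {"dx": -6.2,"dy": -1.0,"dz": 0,"twist": 0},
    {"dx": -5.9,"dy": -2.1,"dz": 0,"twist": 0},
    {"dx": -5.5,"dy": -3.1,"dz": 0,"twist": 0},
    {"dx": -4.8,"dy": -4.0,"dz": 0,"twist": 0},
    {"dx": -4.1,"dy": -4.8,"dz": 0,"twist": 0},
    {"dx": -3.2,"dy": -5.4,"dz": 0,"twist": 0},
    {"dx": -2.2,"dy": -5.9,"dz": 0,"twist": 0},
    {"dx": -1.1,"dy": -6.2,"dz": 0,"twist": 0},
    {"dx": -0.1,"dy": -6.3,"dz": 0,"twist": 0}
  ]
}}

```text
time: 12.65
tool_pos: [0.4932, 0.1253, 0.3054]
tool_rot: [-0.0, 0.705, 0.709, 0.001]
force: [3.7, 8.3, 3.1]
opening: 0.202
finger_force: 30.6
```

{"fn": "drive_tool", "kwargs": {
  "rows": [
    {"dx": 1.0,"dy": -6.2,"dz": 0,"twist": 0},
    {"dx": 2.1,"dy": -5.9,"dz": 0,"twist": 0},
    {"dx": 3.1,"dy": -5.5,"dz": 0,"twist": 0},
    {"dx": 4.0,"dy": -4.8,"dz": 0,"twist": 0},
    {"dx": 4.8,"dy": -4.1,"dz": 0,"twist": 0},
    {"dx": 5.4,"dy": -3.2,"dz": 0,"twist": 0},
    {"dx": 5.9,"dy": -2.2,"dz": 0,"twist": 0},
    {"dx": 6.2,"dy": -1.1,"dz": 0,"twist": 0},
    {"dx": 6.3,"dy": -0.1,"dz": 0,"twist": 0}
  ]
}}

```text
time: 13.78
tool_pos: [0.5309, 0.0911, 0.3054]
tool_rot: [-0.0, 0.705, 0.709, -0.001]
force: [-8.2, -1.1, 8.5]
opening: 0.205
finger_force: 31.1
```

{"fn": "drive_tool", "kwargs": {
  "rows": [
    {"dx": 6.2,"dy": 1.0,"dz": 0,"twist": 0},
    {"dx": 5.9,"dy": 2.1,"dz": 0,"twist": 0},
    {"dx": 5.5,"dy": 3.1,"dz": 0,"twist": 0},
    {"dx": 4.8,"dy": 4.0,"dz": 0,"twist": 0},
    {"dx": 4.1,"dy": 4.8,"dz": 0,"twist": 0},
    {"dx": 3.2,"dy": 5.4,"dz": 0,"twist": 0},
    {"dx": 2.2,"dy": 5.9,"dz": 0,"twist": 0},
    {"dx": 1.1,"dy": 6.2,"dz": 0,"twist": 0},
    {"dx": 0,"dy": 0,"dz": 0,"twist": 0}
  ]
}}

```text
time: 14.9
tool_pos: [0.5652, 0.1235, 0.3055]
tool_rot: [0.001, 0.705, 0.709, 0.0]
force: [3.4, -4.0, 6.2]
opening: 0.204
finger_force: 30.8
```

{"fn": "drive_tool", "kwargs": {
  "rows": [
    {"dx": 0.1,"dy": 6.3,"dz": 0,"twist": 0},
    {"dx": -1.0,"dy": 6.2,"dz": 0,"twist": 0},
    {"dx": -2.1,"dy": 5.9,"dz": 0,"twist": 0},
    {"dx": -3.1,"dy": 5.5,"dz": 0,"twist": 0},
    {"dx": -4.0,"dy": 4.8,"dz": 0,"twist": 0},
    {"dx": -4.8,"dy": 4.1,"dz": 0,"twist": 0},
    {"dx": -5.4,"dy": 3.2,"dz": 0,"twist": 0},
    {"dx": -5.9,"dy": 2.2,"dz": 0,"twist": 0},
    {"dx": -6.2,"dy": 1.1,"dz": 0,"twist": 0},
    {"dx": -6.3,"dy": 0.1,"dz": 0,"twist": 0}
  ]
}}

```text
time: 16.15
tool_pos: [0.5268, 0.1633, 0.3055]
tool_rot: [0.001, 0.705, 0.709, 0.001]
force: [8.4, -1.7, 2.3]
opening: 0.195
finger_force: 30.5
```

{"fn": "drive_tool", "kwargs": {
  "rows": [
    {"dx": -6.2,"dy": -1.0,"dz": 0,"twist": 0},
    {"dx": -5.9,"dy": -2.1,"dz": 0,"twist": 0},
    {"dx": -5.5,"dy": -3.1,"dz": 0,"twist": 0},
    {"dx": -4.8,"dy": -4.0,"dz": 0,"twist": 0},
    {"dx": -4.1,"dy": -4.8,"dz": 0,"twist": 0},
    {"dx": -3.2,"dy": -5.4,"dz": 0,"twist": 0},
    {"dx": -2.2,"dy": -5.9,"dz": 0,"twist": 0},
    {"dx": -1.1,"dy": -6.2,"dz": 0,"twist": 0},
    {"dx": -0.1,"dy": -6.3,"dz": 0,"twist": 0}
  ]
}}

```text
time: 17.27
tool_pos: [0.4932, 0.1253, 0.3055]
tool_rot: [-0.0, 0.705, 0.709, 0.001]
force: [4.1, 8.7, 2.5]
opening: 0.201
finger_force: 30.6
```

{"fn": "drive_tool", "kwargs": {
  "rows": [
    {"dx": 1.0,"dy": -6.2,"dz": 0,"twist": 0},
    {"dx": 2.1,"dy": -5.9,"dz": 0,"twist": 0},
    {"dx": 3.1,"dy": -5.5,"dz": 0,"twist": 0},
    {"dx": 4.0,"dy": -4.8,"dz": 0,"twist": 0},
    {"dx": 4.8,"dy": -4.1,"dz": 0,"twist": 0},
    {"dx": 5.4,"dy": -3.2,"dz": 0,"twist": 0},
    {"dx": 5.9,"dy": -2.2,"dz": 0,"twist": 0},
    {"dx": 6.2,"dy": -1.1,"dz": 0,"twist": 0},
    {"dx": 6.3,"dy": -0.1,"dz": 0,"twist": 0}
  ]
}}

```text
time: 18.4
tool_pos: [0.5309, 0.0911, 0.3054]
tool_rot: [-0.0, 0.705, 0.709, -0.001]
force: [-7.5, -2.1, 7.5]
opening: 0.2
finger_force: 31.1
```

{"fn": "drive_tool", "kwargs": {
  "rows": [
    {"dx": 6.2,"dy": 1.0,"dz": 0,"twist": 0},
    {"dx": 5.9,"dy": 2.1,"dz": 0,"twist": 0},
    {"dx": 5.5,"dy": 3.1,"dz": 0,"twist": 0},
    {"dx": 4.8,"dy": 4.0,"dz": 0,"twist": 0},
    {"dx": 4.1,"dy": 4.8,"dz": 0,"twist": 0},
    {"dx": 3.2,"dy": 5.4,"dz": 0,"twist": 0},
    {"dx": 2.2,"dy": 5.9,"dz": 0,"twist": 0},
    {"dx": 0.5,"dy": 2.5,"dz": 0,"twist": 0},
    {"dx": 0.4,"dy": 2.4,"dz": 0,"twist": 0},
    {"dx": 0,"dy": 0,"dz": 0,"twist": 0},
    {"dx": 0,"dy": 0,"dz": 0,"twist": 0},
    {"dx": 0,"dy": 0,"dz": 0,"twist": 0}
  ]
}}

```text
time: 19.9
tool_pos: [0.5649, 0.1217, 0.3055]
tool_rot: [0.001, 0.705, 0.709, -0.0]
force: [3.5, -7.5, 5.6]
opening: 0.203
finger_force: 30.8
```

{"fn": "drive_tool", "kwargs": {
  "rows": [
    {"dx": 0,"dy": 0,"dz": 0,"twist": 0},
    {"dx": 0,"dy": 0,"dz": 0,"twist": 0},
    {"dx": 0,"dy": 0,"dz": 0,"twist": 0},
    {"dx": 0,"dy": 0,"dz": 0,"twist": 0},
    {"dx": 0,"dy": 0,"dz": 0,"twist": 0}
  ],
  "grip": 0.6
}}

```text
time: 20.52
tool_pos: [0.5642, 0.1226, 0.3053]
tool_rot: [-0.0, 0.705, 0.709, -0.0]
force: [0.6, 0.0, -0.0]
opening: 0.804
finger_force: 0.0
```

{"fn": "drive_tool", "kwargs": {
  "rows": [
    {"dx": 0,"dy": 0,"dz": 20,"twist": 0},
    {"dx": 0,"dy": 0,"dz": 40,"twist": 0},
    {"dx": 0,"dy": 0,"dz": 40,"twist": 0},
    {"dx": 0,"dy": 0,"dz": 15,"twist": 0},
    {"dx": -25,"dy": -25,"dz": 0,"twist": 0},
    {"dx": -25,"dy": -25,"dz": 0,"twist": 0},
    {"dx": 0,"dy": 0,"dz": 0,"twist": 0},
    {"dx": 0,"dy": 0,"dz": 0,"twist": 0}
  ]
}}

```text
time: 21.52
tool_pos: [0.5144, 0.0727, 0.4205]
tool_rot: [0.0, 0.705, 0.709, 0.0]
force: [-0.2, 0.2, -0.1]
opening: 0.799
finger_force: 0.0
```

```bash
python3 - <<'E'
from h import *
P=pose();d=get_image("wrist");cv2.imwrite("pics/w2.png",d["img"][:,:,::-1]);print(P[:3,3])
p,st=red(d["img"],(150,150,300,330));print("ball",p,st,plane(d,*p,.26,P))
for q in([.529,.128,.294],[.5652,.122,.338],[.5652,.122,.294]):print(proj(d,np.array(q),P))
E
```

```text
[0.51441135 0.07273813 0.42046029]
ball [209.32791328 232.96476965] [ 49  73  22  21 369] [0.46445399 0.01120491 0.26      ]
[277.67949431 116.24083214]
[333.7936444  128.33329867]
[321.79669513 124.07257198]
```

View pics/w2.png

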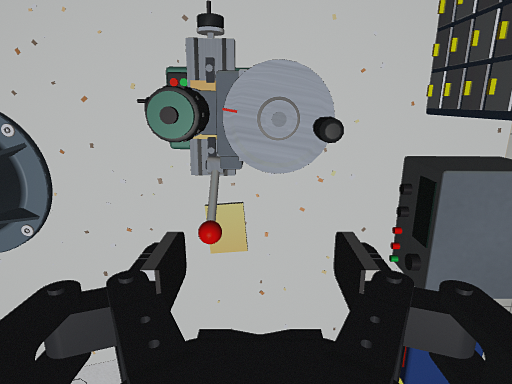

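The handle is at (332,129), as predicted for the engagement position plus two turns. The red ball at (209,233) hasn't moved, so I'll press the lever next.

{"fn": "drive_tool", "kwargs": {
  "rows": [
    {"dx": -25,"dy": -31,"dz": 0,"twist": 0},
    {"dx": -25,"dy": -31,"dz": 0,"twist": 0},
    {"dx": 0,"dy": 0,"dz": -30,"twist": 0},
    {"dx": 0,"dy": 0,"dz": -30,"twist": 0},
    {"dx": 0,"dy": 0,"dz": -30,"twist": 0},
    {"dx": 0,"dy": 0,"dz": -20,"twist": 0},
    {"dx": 0,"dy": 0,"dz": -20,"twist": 0},
    {"dx": 0,"dy": 0,"dz": 0,"twist": 0},
    {"dx": 0,"dy": 0,"dz": 0,"twist": 0}
  ],
  "grip": -1
}}

```text
time: 22.7
tool_pos: [0.4648, 0.0108, 0.291]
tool_rot: [0.0, 0.705, 0.709, 0.0]
force: [-1.1, -0.2, -0.1]
opening: 0.002
finger_force: 0.0
```

```bash
python3 - <<'E'
import numpy as np
f=np.radians(np.r_[np.arange(42.5,-10,-5),-10]);y=70-80*np.cos(f);z=217+80*np.sin(f)
print(np.c_[np.degrees(f),y,z].round(1));print(np.c_[np.diff(y),np.diff(z)].round(1).tolist())
E
```

```text
[[ 42.5  11.  271. ]
 [ 37.5   6.5 265.7]
 [ 32.5   2.5 260. ]
 [ 27.5  -1.  253.9]
 [ 22.5  -3.9 247.6]
 [ 17.5  -6.3 241.1]
 [ 12.5  -8.1 234.3]
 [  7.5  -9.3 227.4]
 [  2.5  -9.9 220.5]
 [ -2.5  -9.9 213.5]
 [ -7.5  -9.3 206.6]
 [-10.   -8.8 203.1]]
[[-4.5, -5.3], [-4.0, -5.7], [-3.5, -6.0], [-2.9, -6.3], [-2.4, -6.6], [-1.8, -6.7], [-1.2, -6.9], [-0.6, -7.0], [0.0, -7.0], [0.6, -7.0], [0.5, -3.4]]
```

{"fn": "drive_tool", "kwargs": {
  "rows": [
    {"dx": 0,"dy": 0,"dz": -10,"twist": 0},
    {"dx": 0,"dy": 0,"dz": -5,"twist": 0},
    {"dx": 0,"dy": 0,"dz": -3,"twist": 0},
    {"dx": 0,"dy": 0,"dz": -2,"twist": 0},
    {"dx": 0,"dy": 0,"dz": 0,"twist": 0}
  ]
}}

```text
time: 23.32
tool_pos: [0.4643, 0.0098, 0.271]
tool_rot: [0.001, 0.705, 0.709, -0.0]
force: [-1.6, -5.6, 8.0]
opening: 0.003
finger_force: 4.4
```

{"fn": "drive_tool", "kwargs": {
  "rows": [
    {"dx": 0,"dy": -2.2,"dz": -2.7,"twist": 0},
    {"dx": 0,"dy": -2.3,"dz": -2.6,"twist": 0},
    {"dx": 0,"dy": 0,"dz": 0,"twist": 0}
  ]
}}

```text
time: 23.7
tool_pos: [0.4645, 0.0053, 0.2656]
tool_rot: [0.001, 0.705, 0.709, 0.0]
force: [-1.7, -4.4, 7.1]
opening: -0.003
finger_force: 3.2
```

Touching the ball with about 8 N and it is moving. I'll follow its arc.

{"fn": "drive_tool", "kwargs": {
  "rows": [
    {"dx": 0,"dy": -2.0,"dz": -2.9,"twist": 0},
    {"dx": 0,"dy": -2.0,"dz": -2.8,"twist": 0},
    {"dx": 0,"dy": -1.8,"dz": -3.0,"twist": 0},
    {"dx": 0,"dy": -1.7,"dz": -3.0,"twist": 0}
  ]
}}

```text
time: 24.2
tool_pos: [0.4647, -0.0023, 0.2539]
tool_rot: [0.001, 0.705, 0.709, 0.0]
force: [-0.1, -4.9, 7.5]
opening: 0.004
finger_force: 3.6
```

{"fn": "drive_tool", "kwargs": {
  "rows": [
    {"dx": 0,"dy": -1.5,"dz": -3.2,"twist": 0},
    {"dx": 0,"dy": -1.4,"dz": -3.1,"twist": 0},
    {"dx": 0,"dy": -1.2,"dz": -3.3,"twist": 0},
    {"dx": 0,"dy": -1.2,"dz": -3.3,"twist": 0},
    {"dx": 0,"dy": -0.9,"dz": -3.3,"twist": 0},
    {"dx": 0,"dy": -0.9,"dz": -3.4,"twist": 0}
  ]
}}

```text
time: 24.95
tool_pos: [0.4646, -0.009, 0.234]
tool_rot: [0.001, 0.705, 0.709, 0.0]
force: [0.1, -4.0, 4.5]
opening: 0.001
finger_force: 2.4
```

{"fn": "drive_tool", "kwargs": {
  "rows": [
    {"dx": 0,"dy": -0.6,"dz": -3.4,"twist": 0},
    {"dx": 0,"dy": -0.6,"dz": -3.5,"twist": 0},
    {"dx": 0,"dy": -0.3,"dz": -3.5,"twist": 0},
    {"dx": 0,"dy": -0.3,"dz": -3.5,"twist": 0},
    {"dx": 0,"dy": 0,"dz": -3.5,"twist": 0}
  ]
}}

```text
time: 25.58
tool_pos: [0.4642, -0.0103, 0.216]
tool_rot: [-0.0, 0.705, 0.709, -0.0]
force: [-0.1, -2.6, 2.7]
opening: -0.001
finger_force: 1.9
```

{"fn": "drive_tool", "kwargs": {
  "rows": [
    {"dx": 0,"dy": 0,"dz": -3,"twist": 0},
    {"dx": 0,"dy": 0.2,"dz": -3,"twist": 0},
    {"dx": 0,"dy": 0.2,"dz": -2,"twist": 0},
    {"dx": 0,"dy": 0,"dz": 0,"twist": 0}
  ]
}}

```text
time: 26.08
tool_pos: [0.4641, -0.0098, 0.2081]
tool_rot: [-0.0, 0.705, 0.709, -0.0]
force: [0.2, -0.8, 1.0]
opening: -0.005
finger_force: 0.2
```

{"fn": "drive_tool", "kwargs": {
  "rows": [
    {"dx": 0,"dy": 0.2,"dz": -2,"twist": 0},
    {"dx": 0,"dy": 0,"dz": 0,"twist": 0}
  ]
}}

```text
time: 26.32
tool_pos: [0.4641, -0.0097, 0.2062]
tool_rot: [-0.0, 0.705, 0.709, -0.0]
force: [0.4, -0.3, 1.2]
opening: 0.004
finger_force: 0.5
```

{"fn": "drive_tool", "kwargs": {
  "rows": [
    {"dx": 0,"dy": 0.1,"dz": -1,"twist": 0},
    {"dx": 0,"dy": 0,"dz": 0,"twist": 0}
  ]
}}

```text
time: 26.58
tool_pos: [0.4642, -0.0096, 0.2053]
tool_rot: [-0.0, 0.705, 0.709, -0.0]
force: [-1.3, -1.6, 2.7]
opening: 0.001
finger_force: 1.1
```

```bash
python3 - <<'E'
from h import *
for n in("side","wrist"):
    d=get_image(n);cv2.imwrite(f"pics/{n}3.png",d["img"][:,:,::-1])
    try:print(n,red(d["img"],(265,175,330,260) if n=="side" else (150,150,350,384)), proj(d,np.array([.4645,-.009,.191]),pose()))
    except Exception as e:print(n,e)
d=cv2.imread("pics/side3.png")[150:270,220:380];w=cv2.imread("pics/wrist3.png")
cv2.imwrite("pics/c3.png",np.hstack([cv2.resize(d,(400,300),interpolation=cv2.INTER_CUBIC),cv2.resize(w,(400,300))]))
E
```

```text
side (array([289.59090909, 205.54545455]), array([21, 29,  7,  5, 22], dtype=int32)) [288.92615267 206.77430514]
wrist (array([259.52068127, 224.63017032]), array([ 88,  66,  45,  20, 411], dtype=int32)) [259.75214817 232.93491399]
```

View pics/c3.png

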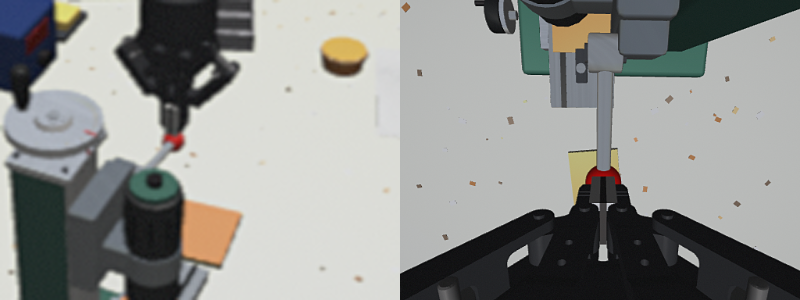

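The ball is still directly under the fingertips, at (259,225) in the wrist view, and nearly down. I'll carry on to the stop in small steps.

{"fn": "drive_tool", "kwargs": {
  "rows": [
    {"dx": 0,"dy": 0.1,"dz": -1,"twist": 0},
    {"dx": 0,"dy": 0,"dz": 0,"twist": 0}
  ]
}}

```text
time: 26.92
tool_pos: [0.4642, -0.0095, 0.2042]
tool_rot: [-0.0, 0.705, 0.709, -0.0]
force: [-0.2, -1.5, 2.4]
opening: 0.002
finger_force: 1.1
```

{"fn": "drive_tool", "kwargs": {
  "rows": [
    {"dx": 0,"dy": 0.1,"dz": -1,"twist": 0},
    {"dx": 0,"dy": 0,"dz": 0,"twist": 0}
  ]
}}

```text
time: 27.18
tool_pos: [0.4643, -0.0095, 0.2035]
tool_rot: [0.0, 0.705, 0.709, 0.0]
force: [-2.0, -1.7, 5.8]
opening: 0.002
finger_force: 2.9
```

{"fn": "drive_tool", "kwargs": {
  "rows": [
    {"dx": 0,"dy": 0.1,"dz": -0.7,"twist": 0},
    {"dx": 0,"dy": 0,"dz": 0,"twist": 0}
  ]
}}

```text
time: 27.42
tool_pos: [0.4644, -0.0095, 0.2032]
tool_rot: [0.0, 0.705, 0.709, 0.0]
force: [-4.1, -4.1, 12.6]
opening: -0.002
finger_force: 6.0
```

The force has climbed to 13 N at the predicted stop height. I'll hold briefly, then lift away.

{"fn": "drive_tool", "kwargs": {
  "rows": [
    {"dx": 0,"dy": 0,"dz": -0.3,"twist": 0},
    {"dx": 0,"dy": 0,"dz": 0,"twist": 0},
    {"dx": 0,"dy": 0,"dz": 0,"twist": 0}
  ]
}}

```text
time: 27.8
tool_pos: [0.4644, -0.0095, 0.203]
tool_rot: [0.001, 0.705, 0.709, 0.0]
force: [-5.0, -3.2, 14.7]
opening: 0.004
finger_force: 7.7
```

{"fn": "drive_tool", "kwargs": {
  "rows": [
    {"dx": 0,"dy": 0,"dz": 5,"twist": 0},
    {"dx": 0,"dy": 0,"dz": 20,"twist": 0},
    {"dx": 0,"dy": 0,"dz": 50,"twist": 0},
    {"dx": 0,"dy": -30,"dz": 50,"twist": 0},
    {"dx": 0,"dy": -30,"dz": 50,"twist": 0},
    {"dx": 0,"dy": -20,"dz": 30,"twist": 0},
    {"dx": 0,"dy": 0,"dz": 0,"twist": 0},
    {"dx": 0,"dy": 0,"dz": 0,"twist": 0}
  ]
}}

```text
time: 28.8
tool_pos: [0.4643, -0.0891, 0.4065]
tool_rot: [-0.0, 0.705, 0.709, -0.0]
force: [-0.0, 0.2, -0.9]
opening: -0.0
finger_force: 0.0
```

```bash
python3 - <<'E'
from h import *
P=pose();print(P[:3,3])
a=get_image("wrist");b=get_image("side")
p=red(a["img"],(100,50,400,330))[0];q=red(b["img"],(265,175,330,260));print(p,q,tri(ray(a,*p,P),ray(b,*q[0])),"expect x.464 y-.009 z.191")
E
```

```text
[ 0.4642977  -0.08905165  0.40650577]
[260.11764706  87.93315508] (array([289.4, 205.6]), array([21, 28,  7,  7, 30], dtype=int32)) (array([ 0.46379834, -0.00865068,  0.19531482]), np.float64(0.0011388746510796754)) expect x.464 y-.009 z.191
```

```bash
python3 -c "from station import *;print(hand_in())"
```

```text
the job is handed in; nothing more can be done
None
```

I raised the head by two turns counted from where the feed went heavy, pressed the clamp lever to its stop with about 15 N, let go, and handed the job in at about 29 s; no verdict came back, and I set the height only by the handle returning to within about 2° of where it went heavy.

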